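# Tilt the till screen back to 45 degrees

### The arm

A 7-joint arm with a two-finger parallel gripper is mounted at the origin on a cart in front of the work surface, level with it; the furniture and walls round the work are solid. World frame = base frame: x ahead of the robot, y to its left, z up, the work surface at z = 0. Lengths are in m, angles in rad, forces in N, time in s.
With the tool pointing down it reaches from about 0.4 to 0.85 m from the base axis. Payload 10.4 kg.
Tool frame: the origin (TCP) lies midway between the tips of the shut fingers; the grasp point (between the pads) lies 19 mm behind it (manip.hold_point_z is the distance from the TCP to the grasp point, in m); z points along the fingers, y is the line along which they close (so a half turn about z gives the same grasp; the last joint's range is limited). The gripper opens to 85 mm and grips with 20 to 120 N. Pads are 22 mm wide; open, the fingers measure 114 mm over their backs; the gripper's body (76 mm by 85 mm) begins 54 mm behind the grasp point. The pads swing forward as they close: fully open they stand 13 mm farther back than shut.
Start: joints at [-1.373, 0.332, -0.065, 1.46, 0.022, 1.35, -0.088], TCP at [0.137, 0.61, 0.208] pointing down, gripper open.
Joint ranges: [-2.6, 2.6], [-0.5, 2.12], [-1.47, 1.34], [0.16, 2.42], [-1.27, 4.41], [0.06, 2.06], [-2.6, 2.6]. Speed limits (rad/s): [2.22, 2.22, 2.79, 2.79, 3.14, 3.14, 3.14].

### API

Orientations are given as a unit quaternion [x, y, z, w].
In Python, from workcell import manip, eyes, job gives the robot as it stands.
- The arm moves only by the shell command python3 -m crank 'ROWS' [FORCE]. ROWS is JSON, a list that holds one entry, the list of rows, each a list of 7 numbers: the finger opening in cm, from 0 to 8.54, then the shift along the world's x, y, z in cm, then the turn, a rotation vector about the world's x, y, z in degrees. In form: [[[hand, x, y, z, ax, ay, az], ...]]. A call has 1 to 20 rows; each row shifts and turns the commanded pose from where the row before left it; what a row does not reach is not made up. A row lasts 1/8 s, in which the tool goes at most 62.5 mm and 10.7 degrees, less where a joint would pass 70% of its speed; a pose out of reach is approached as far as the arm can. A call with a gripper value outside its range is refused whole. The fingers move at their own pace and stop on an object; FORCE is the grip in N (left out, the last holds). Time passes only in rows, so rows that do not move let the fingers close. It gives the time, the measured TCP pose, the force, the opening and the grip force at its end, in the units of the state.
- manip.get_obs(): the state, without advancing time (a new reading comes with each control period).
- eyes.camera(name): name is "scene" or "top"; returns (picture, depth): 384x512x3 uint8, red, green, blue; 384x512 float32, m along the optical axis (not along the pixel's ray), 0 where there is no reading.
- eyes.camera_params(name): a dict with "fx", "fy", "cx", "cy" (pixels), "world_from_camera" (4x4, takes a point from camera to world coordinates). Camera axes: x right, y down, z forward; pixel columns grow to the right and rows downward; lengths in m; the calibration is good to about 2 mm. A picture is of the moment at which its call begins. camera_params takes no time and is no camera call.
- job.hand_in(): hands the job in; it is judged then, once.
The state is a dict: "clock": time; "joint_pos": joint angles; "joint_velocities": joint speeds; "tau": joint torques, N m; "position": TCP position; "ee_rot": TCP orientation; "ft_force": force on the tool from outside, world axes, zero at the start; "torque": the same for the moment, N m; "grip_width": opening from 0.0 (shut) to 1.0 (fully open); "grasp_force": force on a finger pad.
Only numpy, scipy, OpenCV 4.12 (cv2) and the standard library are available. Lean on these libraries where they do the work, as an engineer would, in place of code of your own. Each camera call takes 0.05 s, during which the arm holds its last target. There are 200 camera calls.

### The job

The wide till screen stands too upright to be read from behind the stall. Tilt it back on its stiff hinge until it leans 45 degrees, halfway between upright and flat, let go and check that it stays there; leave the tall narrow price screen beside it as it is.

Things in the scene. Friction and masses are not known exactly. Their poses are not given: they have to be found in the camera images.
- till_stand: Stand of the wide (landscape) black till screen: black base plate 120 mm deep, 126 mm wide, 12 mm high, fixed to the table. Origin on the table directly under the hinge; z up, x from the front of the screen to its back (roughly away from the robot), y along the horizontal hinge axis, which lies 35 mm above the origin.
- till_screen (a joint): Lean of the wide till screen in rad: 0 upright, positive leaning back (top towards the stand's +x), 0.785 = 45 degrees; range -0.25 to 1.3. Stiff friction hinge that stays where it is left, with hardly any springing back: about 0.4 N m, so 3 to 4 N pushed square on the display near the top edge. It may be pushed anywhere on its front face.
- till_screen_top (a point): Middle of the top edge of the wide till screen, a flat panel 210 mm wide, 140 mm high, 10 mm thick (point at mid-thickness). The hinge axis is 148 mm from it, 8 mm below the panel's lower edge; the front face lies 5 mm before the axis. Axes turn with the screen: z from hinge to top edge, y along the edge, x out of its back.
- price_screen_top (a point): Middle of the top edge of the other screen, the tall narrow (portrait) price screen, 110 mm wide, 170 mm high, 10 mm thick, of the same black make on the same sort of stand and friction hinge (axis 178 mm from this point), left or right of the till screen. It must stay as it is.

How it is judged:
At the end, for the whole second after the job is handed in: The wide till screen leans back 45 degrees, give or take 10 degrees (0.611 to 0.960 rad), at rest with nothing touching it, and the top of the narrow price screen is within 20 mm of where it was (value of joint till_screen between 0.611 and 0.96 rad and velocity of joint till_screen between -0.03 and 0.03 rad/s and distance of price_screen_top from where it was at the start of the episode below 0.02 m).
It fails at once if the narrow price screen is pushed out of its place (its top moves more than 20 mm) (distance of price_screen_top from where it was at the start of the episode above 0.02 m).
It also fails if it takes over 35 s, if anything falls off the work surface, if the arm or the gripper's body presses on something with over 40 N, if the wrist force passes 120 N, or if a joint passes its speed limit or range.

## Working session

There is one attempt and no reset: what is moved stays moved. The work goes in short steps, Python scripts to look and compute and a shell command to move; the robot and the scene stay as the last step left them, time stands still between calls to the robot, and variables do not carry over. Pictures are saved under pics/ and viewed, at most 10 in all, crops included, and the job is handed in when it is done.

```bash
mkdir -p pics
cat > h.py <<'E'
import numpy as np, cv2
from workcell import manip, eyes, job
def snap(n,f):
    im,d=eyes.camera(n); np.save(f'pics/{f}.npy',d); cv2.imwrite(f'pics/{f}.png',im[:,:,::-1]); return im,d
def cloud(n,d):
    p=eyes.camera_params(n); v,u=np.mgrid[:d.shape[0],:d.shape[1]]
    c=np.stack([(u-p['cx'])/p['fx']*d,(v-p['cy'])/p['fy']*d,d],-1)
    T=np.array(p['world_from_camera']); return c@T[:3,:3].T+T[:3,3]
E
python3 - <<'E'
from h import *
a,_=snap('scene','s0'); b,_=snap('top','t0')
o=manip.get_obs(); print(o['clock'],o['position'],o['ee_rot'],o['ft_force'])
for n in('scene','top'): print(np.round(eyes.camera_params(n)['world_from_camera'],2).tolist())
E
```

```text
0.1 [0.13681174 0.6094779  0.20743376] [ 1.10192828e-01  9.93910042e-01 -6.03827052e-04 -6.01507065e-05] [-0.61031887  0.35435634  0.21259909]
[[0.82, -0.44, 0.35, 0.16], [-0.57, -0.64, 0.52, -0.49], [-0.01, -0.63, -0.78, 0.88], [0.0, 0.0, 0.0, 1.0]]
[[-0.01, -0.99, 0.11, 0.42], [-1.0, 0.01, 0.01, 0.01], [-0.01, -0.11, -0.99, 0.97], [0.0, 0.0, 0.0, 1.0]]
```

View pics/s0.png

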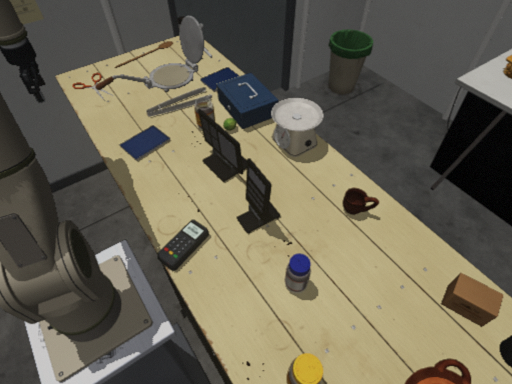

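View pics/t0.png

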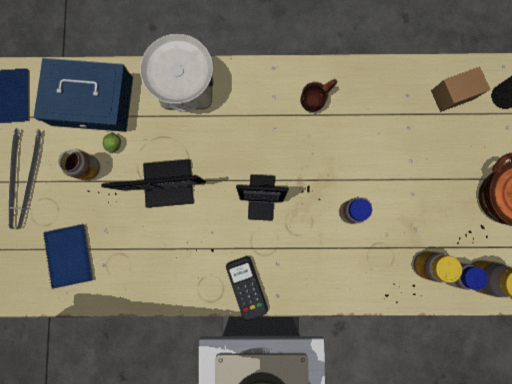

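The scene view shows the wide till screen at (220,145) and the narrow price screen at (258,190). In the top view the wide screen's top edge runs from about (103,185) to (205,180), with its stand at (168,183). The narrow screen is at (262,192).

Run:
```python
from h import *
for n,f,boxes in(('top','t0',[(95,165,210,205),(232,178,295,205)]),('scene','s0',[(190,100,246,182),(238,155,280,232)])):
    d=np.load(f'pics/{f}.npy'); P=cloud(n,d)
    for b in boxes:
        q=P[b[1]:b[3],b[0]:b[2]].reshape(-1,3); q=q[(q[:,2]>.05)&(q[:,2]<.3)&(q[:,0]>.3)&(q[:,0]<.75)]
        print(n,b,len(q),np.round(np.percentile(q,[1,50,99],axis=0),3).tolist())
        for z in np.arange(.05,.23,.02):
            s=q[abs(q[:,2]-z)<.01]
            if len(s)>8:
                k=np.polyfit(s[:,1],s[:,0],1); print(round(z,2),len(s),'x at ymid %.3f'%np.median(s[:,0]),'slope %.3f'%k[0],'y',np.round(np.percentile(s[:,1],[2,98]),3))
im=cv2.imread('pics/t0.png')[150:220,90:300]; im2=cv2.imread('pics/s0.png')[95:240,180:290]
a=cv2.resize(im,None,fx=3.5,fy=3.5,interpolation=2); cv2.imwrite('pics/c0.png',a)
```

```text
top (95, 165, 210, 205) 917 [[0.519, 0.139, 0.056], [0.53, 0.237, 0.176], [0.544, 0.342, 0.186]]
0.05 19 x at ymid 0.534 slope -0.087 y [0.143 0.333]
0.07 51 x at ymid 0.534 slope -0.099 y [0.139 0.322]
0.09 73 x at ymid 0.531 slope -0.089 y [0.14  0.341]
0.11 67 x at ymid 0.530 slope -0.095 y [0.14  0.321]
0.13 70 x at ymid 0.529 slope -0.092 y [0.139 0.338]
0.15 83 x at ymid 0.529 slope -0.093 y [0.139 0.321]
0.17 136 x at ymid 0.528 slope -0.095 y [0.139 0.338]
0.19 418 x at ymid 0.531 slope -0.084 y [0.144 0.341]
top (232, 178, 295, 205) 767 [[0.495, -0.053, 0.055], [0.504, -0.001, 0.18], [0.517, 0.052, 0.215]]
0.05 19 x at ymid 0.497 slope 0.062 y [-0.044  0.051]
0.07 52 x at ymid 0.497 slope 0.058 y [-0.052  0.049]
0.09 58 x at ymid 0.499 slope 0.059 y [-0.05  0.05]
0.11 54 x at ymid 0.500 slope 0.064 y [-0.051  0.052]
0.13 60 x at ymid 0.501 slope 0.056 y [-0.052  0.049]
0.15 74 x at ymid 0.502 slope 0.062 y [-0.049  0.051]
0.17 68 x at ymid 0.503 slope 0.057 y [-0.053  0.049]
0.19 89 x at ymid 0.505 slope 0.059 y [-0.051  0.05 ]
0.21 293 x at ymid 0.510 slope 0.060 y [-0.053 
[... 435 characters left out ...]
191 x at ymid 0.526 slope -0.092 y [0.137 0.335]
0.19 154 x at ymid 0.529 slope -0.085 y [0.141 0.337]
scene (238, 155, 280, 232) 1134 [[0.493, -0.056, 0.053], [0.501, -0.006, 0.144], [0.544, 0.146, 0.215]]
0.05 54 x at ymid 0.495 slope 0.247 y [-0.056  0.152]
0.07 122 x at ymid 0.496 slope 0.242 y [-0.056  0.148]
0.09 121 x at ymid 0.497 slope 0.229 y [-0.056  0.147]
0.11 119 x at ymid 0.498 slope 0.218 y [-0.056  0.143]
0.13 134 x at ymid 0.499 slope 0.185 y [-0.056  0.142]
0.15 122 x at ymid 0.500 slope 0.037 y [-0.056  0.048]
0.17 131 x at ymid 0.501 slope 0.040 y [-0.056  0.051]
0.19 132 x at ymid 0.502 slope 0.034 y [-0.056  0.045]
0.21 199 x at ymid 0.506 slope 0.057 y [-0.056  0.047]
```

View pics/c0.png

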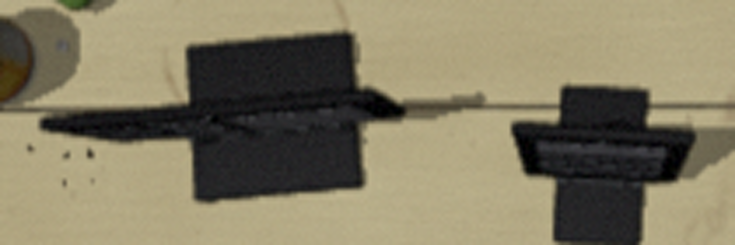

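Till screen: front face middle is about (0.528, 0.24) at z 0.15, with the top edge at z 0.185. The y range 0.139–0.341 is about 0.20 m wide, as expected. It leans about -0.06 rad, the yaw is +5.3°, and the hinge is near (0.540, 0.24). I'll go to a point in front of the screen with the fingers shut.

```bash
python3 -m crank '[[[0,3.2,-3.8,0.3,0,0,1.8],[0,3.2,-3.8,0.3,0,0,1.8],[0,3.2,-3.8,0,0,0,1.8],[0,3.2,-3.8,0,0,0,1.8],[0,3.2,-3.8,0,0,0,1.8],[0,3.2,-3.8,0,0,0,1.8],[0,3.2,-3.8,0,0,0,1.8],[0,3.2,-3.8,0,0,0,1.8],[0,3.2,-3.8,0,0,0,1.8],[0,3.2,-3.4,0,0,0,1.8],[0,0,0,0,0,0,0],[0,0,0,0,0,0,0]]]' 30
python3 - <<'E'
from h import *
snap('scene','s1'); snap('top','t1'); cv2.imwrite('pics/c1.png',cv2.resize(cv2.imread('pics/s1.png')[60:260,120:320],None,fx=3,fy=3,interpolation=2))
E
```

```text
clock: 1.6
position: [0.4563, 0.2343, 0.2138]
ee_rot: [-0.047, 0.999, 0.0, -0.0]
ft_force: [0.5, 0.5, 0.1]
grip_width: -0.001
grasp_force: 0.0
```

View pics/c1.png

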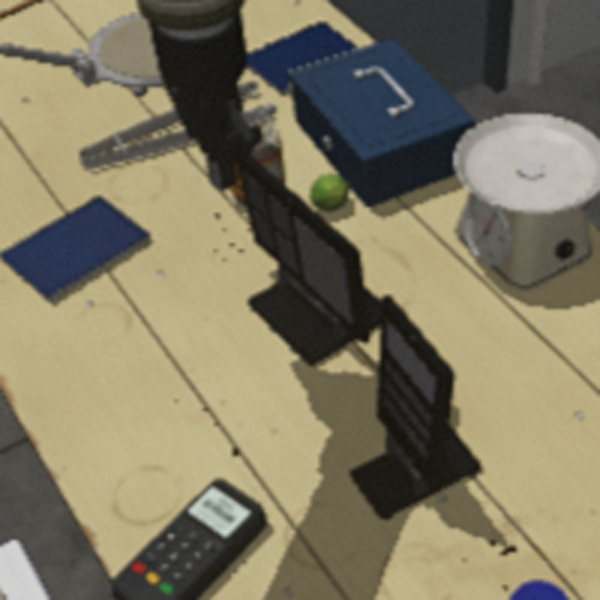

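The gripper is in front of the wide screen, fingertips near crop (218,180), clear of it. Next I lower it and push along the arc, stopping at about 0.6 rad to check.

```bash
python3 -m crank '[[[0,0,0,-3.2,0,0,0],[0,0,0,-3.2,0,0,0],[0,2,0.2,0,0,0,0],[0,2,0.2,0,0,0,0],[0,1.2,0.1,0,0,0,0],[0,1,0.1,0,0,0,0],[0,1,0.1,0,0,0,0],[0,1,0.1,-0.1,0,0,0],[0,1.2,0.1,-0.3,0,0,0],[0,1,0.1,-0.4,0,0,0],[0,1,0.1,-0.4,0,0,0],[0,1,0.1,-0.5,0,0,0],[0,0,0,0,0,0,0],[0,0,0,0,0,0,0]]]'
python3 - <<'E'
from h import *
snap('scene','s2'); _,d=snap('top','t2'); cv2.imwrite('pics/c2.png',cv2.resize(cv2.imread('pics/s2.png')[60:260,120:320],None,fx=3,fy=3,interpolation=2))
def lean(d,n):
    P=cloud(n,d); q=P[(P[...,2]>.05)&(P[...,2]<.2)&(P[...,0]>.45)&(P[...,0]<.72)&(P[...,1]>.135)&(P[...,1]<.19)]
    x=q[:,0]-0.092*(.24-q[:,1])
    for z in np.arange(.05,.2,.015):
        s=x[abs(q[:,2]-z)<.0075]
        if len(s)>5: print(n,round(z,3),len(s),np.round(np.percentile(s,[5,50,95]),3))
lean(d,'top'); lean(np.load('pics/s2.npy'),'scene')
E
```

```text
clock: 3.45
position: [0.5808, 0.2457, 0.1329]
ee_rot: [-0.047, 0.999, -0.0, -0.0]
ft_force: [-1.1, 0.4, -0.1]
grip_width: -0.0
grasp_force: 0.0
top 0.05 34 [0.54  0.542 0.545]
top 0.065 83 [0.544 0.547 0.551]
top 0.08 84 [0.551 0.555 0.559]
top 0.095 85 [0.559 0.562 0.567]
top 0.11 96 [0.565 0.57  0.574]
top 0.125 88 [0.573 0.577 0.581]
top 0.14 93 [0.58  0.584 0.588]
top 0.155 106 [0.588 0.592 0.596]
top 0.17 113 [0.596 0.601 0.607]
scene 0.05 31 [0.538 0.54  0.545]
scene 0.065 63 [0.541 0.545 0.549]
scene 0.08 60 [0.549 0.552 0.556]
scene 0.095 59 [0.555 0.559 0.564]
scene 0.11 65 [0.563 0.567 0.573]
scene 0.125 69 [0.571 0.575 0.581]
scene 0.14 66 [0.578 0.582 0.588]
scene 0.155 71 [0.586 0.59  0.595]
scene 0.17 51 [0.593 0.598 0.603]
```

View pics/c2.png

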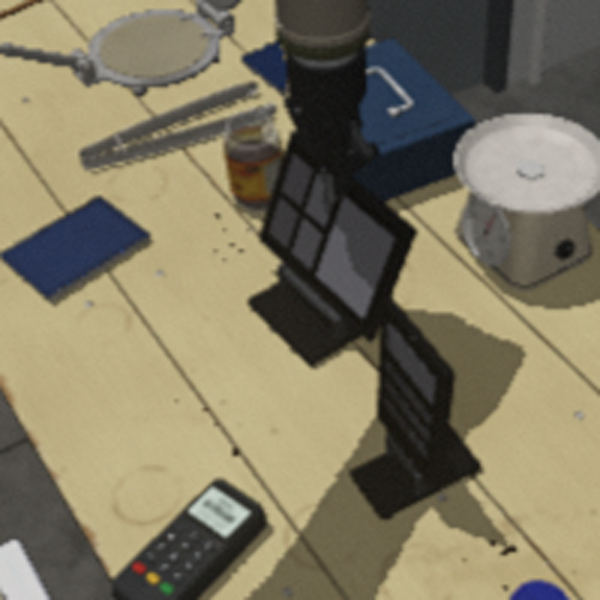

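The screen has tipped to about 0.46 rad (face slope 0.50), with the tip bearing on the upper middle of the front and the price screen untouched. It needs about 35 mm more in x.

```bash
python3 -m crank '[[[0,0.8,0.1,-0.2,0,0,0],[0,0.8,0.1,-0.2,0,0,0],[0,0.8,0.1,-0.3,0,0,0],[0,0.8,0.1,-0.3,0,0,0],[0,0.4,0,-0.2,0,0,0],[0,0,0,0,0,0,0],[0,0,0,0,0,0,0]]]'
cat >> h.py <<'E'
def lean(n,f):
    _,d=snap(n,f); P=cloud(n,d); q=P[(P[...,2]>.06)&(P[...,2]<.135)&(P[...,0]>.45)&(P[...,0]<.72)&(P[...,1]>.135)&(P[...,1]<.19)]
    x=q[:,0]-0.092*(.24-q[:,1]); z=np.arange(.065,.131,.01)
    m=[np.median(x[abs(q[:,2]-a)<.005]) for a in z]; k=np.polyfit(z,m,1); print(n,'lean',np.arctan(k[0]),'x@.12',np.polyval(k,.12),'n',len(q))
E
python3 -c "
from h import *
lean('top','t3');lean('scene','s3')"
```

```text
clock: 4.42
position: [0.6172, 0.2498, 0.1214]
ee_rot: [-0.047, 0.999, 0.0, 0.0]
ft_force: [-0.4, -0.4, -0.3]
grip_width: 0.002
grasp_force: 0.0
top lean 0.7199422231441451 x@.12 0.605544361974474 n 657
scene lean 0.720154479500191 x@.12 0.6029523506252429 n 380
```

Lean is now 0.72 rad, which is inside the band. I'll nudge it closer to 0.785, then back away.

```bash
python3 -m crank '[[[0,0.4,0,-0.3,0,0,0],[0,0.4,0,-0.3,0,0,0],[0,0,0,0,0,0,0],[0,0,0,0,0,0,0],[0,-1,-0.1,0.5,0,0,0],[0,-2.5,-0.2,1,0,0,0],[0,-5,-0.5,2,0,0,0],[0,-5,-0.5,3,0,0,0],[0,-2,-0.2,3,0,0,0],[0,0,0,0,0,0,0],[0,0,0,0,0,0,0]]]'
python3 - <<'E'
from h import *
lean('top','t4');lean('scene','s4')
cv2.imwrite('pics/c4.png',cv2.resize(cv2.imread('pics/s4.png')[60:260,120:320],None,fx=3,fy=3,interpolation=2))
for n,a,b in(('top','t0','t4'),('scene','s0','s4')):
    for f in(a,b):
        P=cloud(n,np.load(f'pics/{f}.npy')); q=P[(P[...,2]>.19)&(P[...,2]<.23)&(P[...,0]>.45)&(P[...,0]<.6)&(abs(P[...,1])<.09)]; print(f,len(q),q.mean(0))
E
```

```text
clock: 5.9
position: [0.4698, 0.2347, 0.21]
ee_rot: [-0.047, 0.999, 0.0, 0.0]
ft_force: [1.2, -0.6, -0.1]
grip_width: 0.001
grasp_force: 0.0
top lean 0.7853542018710606 x@.12 0.6158671432593068 n 730
scene lean 0.7857024521421622 x@.12 0.6126697998921606 n 408
t0 344 [ 0.50944222 -0.00081773  0.20895138]
t4 342 [ 0.50945292 -0.00085455  0.20893923]
s0 270 [ 0.50549922 -0.00683384  0.20612395]
s4 267 [ 0.5054021  -0.00833653  0.20631588]
```

View pics/c4.png

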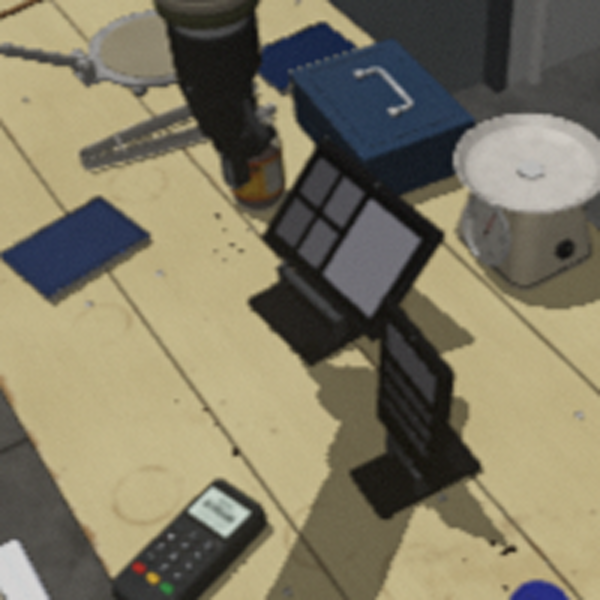

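The screen leans 0.785 rad with the arm clear of it, and the price screen hasn't moved. One more reading after a second will show whether it stays, then I hand in.

```bash
python3 -m crank '[[[0,0,0,0,0,0,0],[0,0,0,0,0,0,0],[0,0,0,0,0,0,0],[0,0,0,0,0,0,0],[0,0,0,0,0,0,0],[0,0,0,0,0,0,0],[0,0,0,0,0,0,0],[0,0,0,0,0,0,0]]]' | head -1; python3 -c "
from h import *
lean('top','t5'); print(job.hand_in())"
```

```text
clock: 7.0
top lean 0.7886864433998216 x@.12 0.6157689996375079 n 729
the job is handed in; nothing more can be done
None
```

The till screen now leans back about 45° (0.785–0.789 rad measured), held there for a second after I let go, and the price screen was not moved; the job is handed in at about 7 s.

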